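# Sort solid and hollow kiln props by weight

### The job

The three tall square kiln props on the pottery bench look the same, but each is either solid or hollow: lift each to feel whether it is heavy or light. Stand every solid (heavy) prop upright in the narrow bay of the wooden crate and every hollow (light) one upright in its wide bay, and let go of them.

Things in the scene. Friction and masses are not known exactly. Their poses are not given: they have to be found in the camera images.
- prop_a_mid (a point): kiln prop, one of three look-alikes: closed square post of buff fired clay, 46 x 46 x 110 mm, standing on the bench. Solid: 0.5 to 0.62 kg; hollow: 0.16 to 0.2 kg; nothing outside tells which, and it differs each time (one or two of the three are solid). Point: the post's centre, 55 mm above its foot; z up the post, x and y square to its faces.
- prop_b_mid (a point): kiln prop, one of three look-alikes: closed square post of buff fired clay, 46 x 46 x 110 mm, standing on the bench. Solid: 0.5 to 0.62 kg; hollow: 0.16 to 0.2 kg; nothing outside tells which, and it differs each time (one or two of the three are solid). Point: the post's centre, 55 mm above its foot; z up the post, x and y square to its faces.
- prop_c_mid (a point): kiln prop, one of three look-alikes: closed square post of buff fired clay, 46 x 46 x 110 mm, standing on the bench. Solid: 0.5 to 0.62 kg; hollow: 0.16 to 0.2 kg; nothing outside tells which, and it differs each time (one or two of the three are solid). Point: the post's centre, 55 mm above its foot; z up the post, x and y square to its faces.
- crate: fixed low open wooden crate, any yaw: 250 (x) by 283 (y) by 36 mm high, 6 mm walls and floor. A divider along x makes two bays 238 mm long: narrow, 105 mm wide, middle at y = -83 mm; wide, 160 mm, middle at y = +55.5 mm. Each takes two props, e.g. at x = -55 and +55 mm. Origin: under its centre at bench height, z up. A prop standing in it has its centre 61 mm above the bench.
Mind the look-alikes: they are no part of the job. Leave any turquoise look-alike of the part that bears prop_a_mid alone. Leave any blue look-alike of the part that bears prop_c_mid alone.

How it is judged (in metres and radians):
At the end, for the whole second after the job is handed in: Each of the three props stands upright (within 10 degrees) on the crate's floor (centre within 10 mm of its standing height), at rest and released: those that weigh on the crate with more than 3.4 N (solid) in the narrow bay, those with less (hollow) in the wide bay (x of prop_a_mid in the frame of crate between -0.1 and 0.1 m and z of prop_a_mid in the frame of crate between 0.051 and 0.071 m and angle between each of prop_a_mid, prop_b_mid, prop_c_mid's own z axis and vertical below 0.17 rad and linear speed of each of prop_a, prop_b, prop_c below 0.02 m/s and ((y of prop_a_mid in the frame of crate between -0.1355 and -0.0305 m and contact force between prop_a and crate above 3.4 N) or (y of prop_a_mid in the frame of crate between -0.0245 and 0.1355 m and contact force between prop_a and crate between 0.8 and 3.4 N)) and x of prop_b_mid in the frame of crate between -0.1 and 0.1 m and z of prop_b_mid in the frame of crate between 0.051 and 0.071 m and ((y of prop_b_mid in the frame of crate between -0.1355 and -0.0305 m and contact force between prop_b and crate above 3.4 N) or (y of prop_b_mid in the frame of crate between -0.0245 and 0.1355 m and contact force between prop_b and crate between 0.8 and 3.4 N)) and x of prop_c_mid in the frame of crate between -0.1 and 0.1 m and z of prop_c_mid in the frame of crate between 0.051 and 0.071 m and ((y of prop_c_mid in the frame of crate between -0.1355 and -0.0305 m and contact force between prop_c and crate above 3.4 N) or (y of prop_c_mid in the frame of crate between -0.0245 and 0.1355 m and contact force between prop_c and crate between 0.8 and 3.4 N))); the robot touches nothing.
It also fails if it takes over 72 s, if anything falls off the work surface, if the arm or the gripper's body presses on something with over 40 N, if the wrist force passes 120 N, or if a joint passes its speed limit or range.

### The arm

A 7-joint arm with a two-finger parallel gripper is mounted at the origin on the work surface. World frame = base frame: x ahead of the robot, y to its left, z up, the work surface at z = 0. Lengths are in mm, angles in rad, forces in N, time in s.
With the tool pointing down it reaches from about 400 to 875 mm from the base axis. Payload 4.4 kg.
Tool frame: the origin (TCP) lies at the very end of the fingers, on their centre line; the grasp point (between the pads) lies 19 mm behind it (ctrl.grip_depth is the distance from the TCP to the grasp point, in mm); z points along the fingers, x is the direction in which the jaws open and shut, and the axes are right-handed (so a half turn about z gives the same grasp; the last joint's range is limited). The gripper opens to 85 mm and grips with 20 to 120 N. Pads are 22 mm wide; open, the fingers measure 114 mm over their backs; the gripper's body (76 mm by 85 mm) begins 54 mm behind the grasp point. The pads swing forward as they close: fully open they stand 13 mm farther back than shut.
Start: joints at [1.053, 0.628, 0.038, 1.517, -0.027, 0.996, -0.02], TCP at [283.809, -584.782, 231.313] pointing down, gripper open.
Joint ranges: [-3.06, 3.06], [-0.37, 2.12], [-1.25, 1.32], [0.18, 2.47], [-1.1, 4.24], [0.23, 1.98], [-2.94, 2.94]. Speed limits (rad/s): [2.57, 2.57, 3.14, 3.14, 3.14, 3.14, 3.14].

### API

Orientations are given as [roll, pitch, yaw] about the fixed x, y, z axes, in that order (R = Rz(yaw) Ry(pitch) Rx(roll)).
In Python, from cell import ctrl gives the robot as it stands.
- The arm moves only by the shell command python3 -m creep 'ROWS'. ROWS is JSON, a list of rows, each an object with "hand": the opening, from 0 (shut) to 1 (fully open); "travel": the shift along the tool's x, y, z in cm, a list of three; "angular": the turn, a rotation vector about the tool's x, y, z in degrees, a list of three. In form: [{"hand": hand, "travel": [tx, ty, tz], "angular": [rx, ry, rz]}, ...]. A call has 1 to 20 rows; each row is the pose to reach, as a shift and turn from the pose measured when the call began, along the tool's axes at that moment; what a row does not reach only later rows make up. A row lasts 1/10 s, in which the tool goes at most 50 mm and 8.59 degrees, less where a joint would pass 70% of its speed; a pose out of reach is approached as far as the arm can. A call with a gripper value outside its range is refused whole. The fingers move at their own pace and stop on an object; the grip force is fixed at half the most. Time passes only in rows, so rows that repeat a pose let the fingers close. It gives the time, the measured TCP pose, the force and the opening at its end, in the units of the state.
- ctrl.read_state(): the state, without advancing time (a new reading comes with each control period).
- ctrl.get_image(name): name is "scene" or "top" or "wrist"; returns a dict with "frame" (420x560x3 uint8, red, green, blue), "fx", "fy", "cx", "cy" (pixels), "origin" and "orientation" of the camera in the world. Camera axes: x right, y down, z forward; pixel columns grow to the right and rows downward; lengths in mm; the calibration is good to about 2 mm. The wrist camera is an equidistant fisheye: a pixel r from the principal point sees the ray r / f radians off the axis. A picture is of the moment at which its call begins. There is no depth.
- ctrl.finish_job(): hands the job in, once; it reports no verdict.
Trained networks look in the newest picture that a camera, given by its name, has taken for a name from the list of things; names that differ only in an ending like _2 or _b are one class to them, and where a whole thing is asked for, a point or a joint stands for the part that bears it (a point fixed in the world has none). Each returns a list of dicts, best first, with "confidence" (0 to 1); they miss things now and then, are a little off and sometimes report something else, mostly with a low value. They report only what shows in the picture. A call takes as long as a camera call. They do not tell look-alikes from the thing itself.
- ctrl.regions_of(camera, thing): "region" (420x560 bool, what is visible of it).
- ctrl.spot_point(camera, thing): "at" ([x, y, z] in mm, in world coordinates, good to about 4 mm: a listed point, or the origin of a listed thing).
The state is a dict: "clock": time; "qpos": joint angles; "qd": joint speeds; "tau": joint torques, N m; "eef_pos": TCP position; "tool_rot": TCP orientation; "force": force on the tool from outside, world axes, zero at the start; "torque": the same for the moment, N m; "width": finger opening in mm.
Only numpy, scipy, OpenCV 4.12 (cv2) and the standard library are available. Lean on these libraries where they do the work, as an engineer would, in place of code of your own. Each camera call takes 0.05 s, during which the arm holds its last target. There are 200 camera calls.

## Working session

There is one attempt and no reset: what is moved stays moved. The work goes in short steps, Python scripts to look and compute and a shell command to move; the robot and the scene stay as the last step left them, time stands still between calls to the robot, and variables do not carry over. Pictures are saved under pics/ and viewed, about 8 in all and at most 12, crops included, and the job is handed in when it is done.

```bash
ls; mkdir -p pics; cat > h.py <<'E'
import numpy as np,cv2
from cell import ctrl
from scipy.spatial.transform import Rotation as R
def snap(cam,fn=None):
    im=ctrl.get_image(cam)
    if fn: cv2.imwrite('pics/'+fn,im['frame'][:,:,::-1])
    return im
def camR(im):
    o=np.array(im['orientation'],float)
    return o if o.shape==(3,3) else R.from_euler('xyz',o).as_matrix()
def ray(im,u,v,z):
    d=camR(im)@np.array([(u-im['cx'])/im['fx'],(v-im['cy'])/im['fy'],1]); o=np.array(im['origin'],float)
    return o+d*(z-o[2])/d[2]
def proj(im,p):
    c=camR(im).T@(np.array(p)-np.array(im['origin'])); return c[0]/c[2]*im['fx']+im['cx'],c[1]/c[2]*im['fy']+im['cy']
E
python3 - <<'E'
from h import *
for c in('scene','top'):
    im=snap(c,c+'1.png'); print(c,im['origin'],im['orientation'],im['fx'])
    for t in('prop_a_mid','crate'):
        for d in ctrl.spot_point(c,t):
            print(t,np.round(d['at']),round(d['confidence'],2),np.round(proj(im,d['at'])))
print(ctrl.read_state())
E
```

```text
pics
scene [1187.73953466  663.52994543  672.5105492 ] [-2.19533132e+00 -1.09900705e-03  2.26500072e+00] 422.62256756661185
prop_a_mid [498. 412.  52.] 0.98 [394. 254.]
prop_a_mid [377. 403.  54.] 0.78 [415. 226.]
prop_a_mid [478. 323.  55.] 0.62 [364. 232.]
prop_a_mid [476. 139.  56.] 0.47 [301. 203.]
crate [ 522. -208.    3.] 0.59 [199. 181.]
top [ 281.29383432   90.64618545 1117.13119614] [-2.90721879e+00 -7.68112942e-04 -1.50787225e+00] 494.638765727448
prop_a_mid [472. 319.  56.] 0.94 [171. 228.]
prop_a_mid [502. 418.  58.] 0.61 [128. 211.]
prop_a_mid [379. 401.  59.] 0.57 [128. 268.]
crate [ 524. -207.   -2.] 0.73 [406. 225.]
{'clock': 0.3, 'qpos': array([ 1.05320807,  0.62875093,  0.03848632,  1.51768042, -0.02699396,
        0.99630066, -0.01995529]), 'qd': array([-0.00085014, -0.00337213,  0.00082702, -0.00131483, -0.00028019,
       -0.00035121, -0.00033039]), 'tau': array([-9.65593472e-05, -5.62708497e+01,  1.22371987e+00, -1.93367100e+01,
        1.07945755e-02,  6.52200863e-03, -4.06333595e-05]), 'eef_pos': array([ 283.7164994 , -584.61217398,  230.99571521]), 'tool_rot': array([-3.14158595e+00,  6.21240212e-04, -1.11898037e+00]), 'force': array([-0.07676469, -0.450483  ,  0.70068064]), 'torque': array([0.0330839 , 0.02606294, 0.00968878]), 'width': 85.08172439978037}
```

View pics/scene1.png

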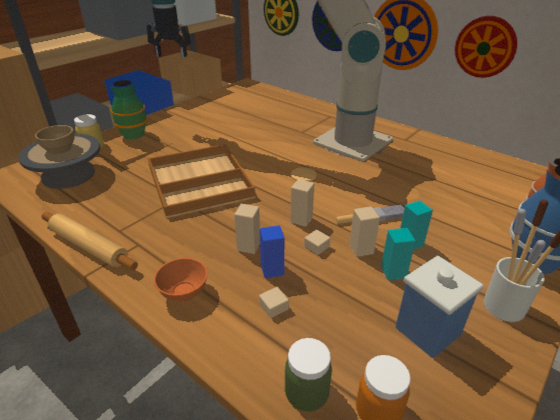

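View pics/top1.png

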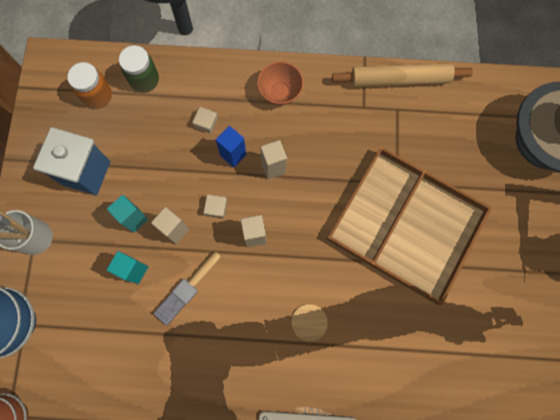

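The top view shows the buff tall posts at (272,158), (254,230) and (170,225), and the scene view shows the same ones at (248,228), (302,202) and (364,232). These fit the description: buff and tall. I'll leave the rest alone: turquoise posts at (126,212) and (127,267), a blue post at (232,146), and short buff cubes at (205,120) and (215,205). Next I'll fit box outlines for precise poses and confirm them in an enlarged crop.

```bash
cat > fit.py <<'E'
from h import *
from scipy.optimize import minimize
def box(x,y,a,L,W,z0,z1):
    c,s=np.cos(a),np.sin(a)
    return [(x+c*i*L/2-s*j*W/2,y+s*i*L/2+c*j*W/2,z) for i in(-1,1) for j in(-1,1) for z in(z0,z1)]
def hullmask(im,pts):
    m=np.zeros((420*4,560*4),np.uint8)
    h=cv2.convexHull(np.array([proj(im,p) for p in pts],np.float32)*4+2)
    cv2.fillConvexPoly(m,h.astype(np.int32),1); return cv2.resize(m.astype(np.float32),(560,420),interpolation=cv2.INTER_AREA)
def fit(views,x0,L,W,z0,z1,amax=.8):
    def cost(p):
        c=0
        for im,m in views:
            q=hullmask(im,box(*p,L,W,z0,z1)); c+=1-np.minimum(q,m).sum()/np.maximum(q,m).sum()
        return c
    best=None
    for a in np.arange(-amax,amax,.2):
        r=minimize(cost,[*x0,a],method='Nelder-Mead',options=dict(initial_simplex=[[*x0,a],[x0[0]+8,x0[1],a],[x0[0],x0[1]+8,a],[*x0,a+.15]],xatol=.05,fatol=1e-4,maxiter=150))
        if best is None or r.fun<best.fun: best=r
    return best
E
cat > loc.py <<'E'
from fit import *
ims={c:snap(c) for c in('top','scene')}
top=ims['top']
masks={c:ctrl.regions_of(c,'prop_a_mid') for c in ims}
cr={c:ctrl.regions_of(c,'crate') for c in ims}
def comp(c,u,v):
    for d in masks[c]:
        if d['region'][int(v)-2:int(v)+3,int(u)-2:int(u)+3].any(): return d['region'].astype(np.float32)
    h=cv2.cvtColor(ims[c]['frame'],cv2.COLOR_RGB2HSV)
    m=((h[...,1]<120)&(h[...,2]>90)).astype(np.uint8)
    n,l=cv2.connectedComponents(m,connectivity=4)
    return (l==l[int(v),int(u)]).astype(np.float32)
out=top['frame'].copy()
for (u,v) in [(272,158),(254,230),(170,225)]:
    p=ray(top,u,v,80)[:2]; vs=[]
    for c in ims:
        q=(u,v) if c=='top' else proj(ims[c],(*p,55))
        m=comp(c,*q); print(c,np.round(q),m.sum(),end=' '); 
        if 200<m.sum()<2500: vs.append((ims[c],m))
    for V in [vs]+[[w] for w in vs]:
        r=fit(V,p,46,46,0,110); print(np.round(r.x,2),round(r.fun,3))
    # overlay from the joint fit
    r=fit(vs,p,46,46,0,110)
    b=[np.int32(np.round(proj(top,k))) for k in box(*r.x,46,46,0,110)]
    for z in(0,1): cv2.polylines(out,[np.array([b[z],b[2+z],b[6+z],b[4+z]])],True,(0,255*z,255-255*z),1)
vs=[(ims[c],cr[c][0]['region'].astype(np.float32)) for c in cr if cr[c]]
for V in [vs]+[[w] for w in vs]:
    r=fit(V,(523,-207),250,283,0,36,1.6); print('crate',np.round(r.x,3),round(r.fun,3))
    if V is vs:
        x,y,a=r.x
b=[np.int32(np.round(proj(top,k))) for k in box(x,y,a,250,283,0,36)]
cv2.polylines(out,[np.array([b[1],b[3],b[7],b[5]])],True,(0,255,0),1)
for s in(-83,-28,55.5):
    q=[np.int32(np.round(proj(top,(x+np.cos(a)*t-np.sin(a)*s,y+np.sin(a)*t+np.cos(a)*s,6)))) for t in(-55,55)]
    cv2.line(out,q[0],q[1],(255,0,0) if s==-83 else (0,0,255),1)
cv2.imwrite('pics/fit.png',cv2.resize(out[100:310,100:500],None,fx=2,fy=2,interpolation=cv2.INTER_CUBIC)[:,:,::-1])
E
python3 loc.py
```

```text
top [272 158] 746.0 scene [249. 228.] 1125.0 [641.78 106.05  -1.16] 0.219
[642.43 105.58  -1.2 ] 0.109
[6.4041e+02 1.0651e+02 5.2000e-01] 0.07
top [254 230] 683.0 scene [301. 202.] 950.0 [4.7500e+02 1.3951e+02 2.9000e-01] 0.12
[475.41 139.4   -1.31] 0.048
[4.7473e+02 1.3996e+02 3.9000e-01] 0.045
top [170 225] 730.0 scene [362. 230.] 1197.0 [475.42 320.24  -0.65] 0.111
[475.35 320.84  -0.63] 0.05
[475.26 319.65   0.87] 0.047
crate [ 5.21355e+02 -2.07895e+02 -4.80000e-01] 0.032
crate [ 5.21641e+02 -2.07134e+02 -4.80000e-01] 0.011
crate [ 5.20924e+02 -2.09508e+02 -4.76000e-01] 0.017
```

View pics/fit.png

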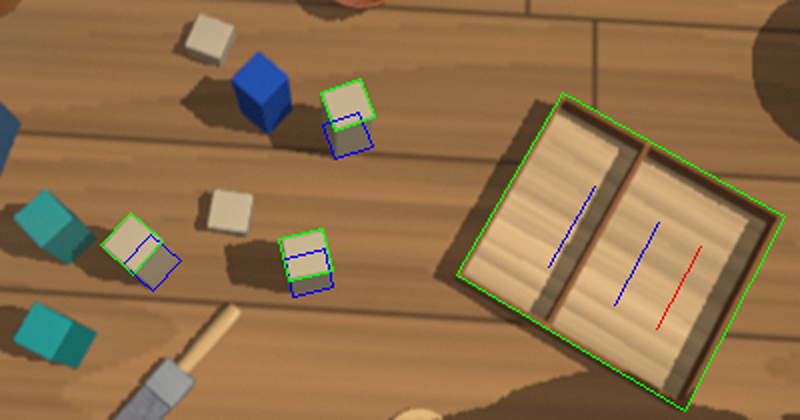

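The overlay fits all three buff posts and the crate. The narrow bay is on the right in this crop by the widths as drawn, or on the left by eye, so I'll check that numerically: crate yaw is either -0.48 or -0.48+π.

```bash
cat > go.py <<'E'
import sys
from h import *
s=ctrl.read_state(); t=[eval(a) for a in sys.argv[1:5]]
M=R.from_euler('xyz',s['tool_rot'])
print('clock',round(s['clock'],2),'tcp',np.round(s['eef_pos'],1),'rpy',np.round(s['tool_rot'],3),'F',np.round(s['force'],1),'w',round(s['width'],1))
T=R.from_euler('xyz',[np.pi,0,t[3]])
print('travel cm',np.round(M.inv().apply(np.array(t[:3])-s['eef_pos'])/10,2),'angular',np.round((M.inv()*T).as_rotvec(degrees=True),1))
E
python3 - <<'E'
from fit import *
im=snap('top')
g=cv2.cvtColor(im['frame'],cv2.COLOR_RGB2GRAY)
for a in(-.48,-.48+np.pi):
    x,y=521.4,-207.8
    v=[]
    # brightness along the divider (top z=36) vs 10 mm either side
    for s in(-38,-28,-18):
        v.append(np.mean([g[int(round(q[1])),int(round(q[0]))] for t in np.linspace(-100,100,40) for q in [proj(im,(x+np.cos(a)*t-np.sin(a)*s,y+np.sin(a)*t+np.cos(a)*s,34))]]))
    print(a,np.round(v))
    for n,s in(('narrow',-83),('wide',55.5)):
        print(n,[np.round([x+np.cos(a)*t-np.sin(a)*s,y+np.sin(a)*t+np.cos(a)*s],1) for t in(-55,0,55)])
E
python3 go.py 475 139.7 200 .28
```

```text
-0.48 [171. 171. 172.]
narrow [array([ 434.3, -256. ]), array([ 483.1, -281.4]), array([ 531.9, -306.8])]
wide [array([ 498.2, -133.2]), array([ 547. , -158.6]), array([ 595.8, -184. ])]
2.661592653589793 [ 99. 105. 173.]
narrow [array([ 608.5, -159.6]), array([ 559.7, -134.2]), array([ 510.9, -108.8])]
wide [array([ 544.6, -282.4]), array([ 495.8, -257. ]), array([ 447. , -231.6])]
clock 0.65 tcp [ 283.8 -584.8  231.3] rpy [-3.142 -0.    -1.119] F [ 1.1 -0.  -0. ] w 84.8
travel cm [-56.84 -48.83   3.13] angular [  0.   -0.  -80.2]
```

The crate's yaw is 2.66: the dark divider shows only there. So the narrow bay is the one on the +y side. Moving to the middle post.

```bash
python3 -m creep '[{"hand":1,"travel":[-56.8,-48.8,3.1],"angular":[0,0,-80.2]},{"hand":1,"travel":[-56.8,-48.8,3.1],"angular":[0,0,-80.2]},{"hand":1,"travel":[-56.8,-48.8,3.1],"angular":[0,0,-80.2]},{"hand":1,"travel":[-56.8,-48.8,3.1],"angular":[0,0,-80.2]},{"hand":1,"travel":[-56.8,-48.8,3.1],"angular":[0,0,-80.2]},{"hand":1,"travel":[-56.8,-48.8,3.1],"angular":[0,0,-80.2]},{"hand":1,"travel":[-56.8,-48.8,3.1],"angular":[0,0,-80.2]},{"hand":1,"travel":[-56.8,-48.8,3.1],"angular":[0,0,-80.2]},{"hand":1,"travel":[-56.8,-48.8,3.1],"angular":[0,0,-80.2]},{"hand":1,"travel":[-56.8,-48.8,3.1],"angular":[0,0,-80.2]},{"hand":1,"travel":[-56.8,-48.8,3.1],"angular":[0,0,-80.2]},{"hand":1,"travel":[-56.8,-48.8,3.1],"angular":[0,0,-80.2]},{"hand":1,"travel":[-56.8,-48.8,3.1],"angular":[0,0,-80.2]},{"hand":1,"travel":[-56.8,-48.8,3.1],"angular":[0,0,-80.2]},{"hand":1,"travel":[-56.8,-48.8,3.1],"angular":[0,0,-80.2]},{"hand":1,"travel":[-56.8,-48.8,3.1],"angular":[0,0,-80.2]},{"hand":1,"travel":[-56.8,-48.8,3.1],"angular":[0,0,-80.2]},{"hand":1,"travel":[-56.8,-48.8,3.1],"angular":[0,0,-80.2]},{"hand":1,"travel":[-56.8,-48.8,3.1],"angular":[0,0,-80.2]},{"hand":1,"travel":[-56.8,-48.8,3.1],"angular":[0,0,-80.2]}]'; python3 go.py 475 139.7 66 .28
```

```text
clock: 2.65
eef_pos: [474.9, 137.7, 200.4]
tool_rot: [3.141, 0.0, 0.278]
force: [0.2, -0.5, 0.2]
width: 85.2
clock 2.65 tcp [474.9 137.7 200.4] rpy [3.141 0.    0.278] F [ 0.2 -0.5  0.2] w 85.2
travel cm [ 0.06 -0.2  13.44] angular [ 0.   0.  -0.1]
```

```bash
python3 -m creep '[{"hand":1,"travel":[0,-0.2,4],"angular":[0,0,0]},{"hand":1,"travel":[0,-0.2,8],"angular":[0,0,0]},{"hand":1,"travel":[0,-0.2,11],"angular":[0,0,0]},{"hand":1,"travel":[0,-0.2,13.4],"angular":[0,0,0]},{"hand":1,"travel":[0,-0.2,13.4],"angular":[0,0,0]},{"hand":0,"travel":[0,-0.2,13.4],"angular":[0,0,0]},{"hand":0,"travel":[0,-0.2,13.4],"angular":[0,0,0]},{"hand":0,"travel":[0,-0.2,13.4],"angular":[0,0,0]},{"hand":0,"travel":[0,-0.2,13.4],"angular":[0,0,0]},{"hand":0,"travel":[0,-0.2,13.4],"angular":[0,0,0]},{"hand":0,"travel":[0,-0.2,13.4],"angular":[0,0,0]},{"hand":0,"travel":[0,-0.2,13.4],"angular":[0,0,0]},{"hand":0,"travel":[0,-0.2,13.4],"angular":[0,0,0]}]'; python3 go.py 475 139.7 230 .28
```

```text
clock: 3.95
eef_pos: [475.4, 139.6, 68.1]
tool_rot: [3.141, -0.003, 0.278]
force: [-1.3, -0.3, 6.1]
width: 45.7
clock 3.95 tcp [475.4 139.6  68.1] rpy [ 3.141e+00 -3.000e-03  2.780e-01] F [-1.3 -0.3  6.1] w 45.7
travel cm [ 1.000e-02 -0.000e+00 -1.619e+01] angular [ 0.  -0.2 -0.1]
```

```bash
python3 -m creep '[{"hand":0,"travel":[0,0,-2],"angular":[0,0,0]},{"hand":0,"travel":[0,0,-6],"angular":[0,0,0]},{"hand":0,"travel":[0,0,-10],"angular":[0,0,0]},{"hand":0,"travel":[0,0,-14],"angular":[0,0,0]},{"hand":0,"travel":[0,0,-16.2],"angular":[0,0,0]},{"hand":0,"travel":[0,0,-16.2],"angular":[0,0,0]},{"hand":0,"travel":[0,0,-16.2],"angular":[0,0,0]},{"hand":0,"travel":[0,0,-16.2],"angular":[0,0,0]},{"hand":0,"travel":[0,0,-16.2],"angular":[0,0,0]},{"hand":0,"travel":[0,0,-16.2],"angular":[0,0,0]}]'; python3 - <<'E'
from h import *
for i in range(5):
    s=ctrl.read_state(); print(np.round(s['force'],2),np.round(s['torque'],2)); snap('wrist','w1.png' if i==4 else None)
E
python3 go.py 560 -134 230 -.48; python3 go.py 496 -257 230 -.48
```

```text
clock: 4.95
eef_pos: [474.3, 139.5, 229.1]
tool_rot: [3.141, -0.001, 0.278]
force: [0.0, -0.6, -2.1]
width: 45.6
[ 0.04 -0.63 -2.07] [-0.03  0.01  0.03]
[ 0.63 -0.6  -1.45] [-0.04 -0.    0.01]
[-0.59  0.74 -2.2 ] [-0.01  0.09  0.07]
[ 0.04 -1.19 -2.12] [ 0.02 -0.03  0.04]
[-0.46  1.02 -0.92] [0.05 0.   0.01]
clock 5.2 tcp [474.8 139.6 229.8] rpy [ 3.141e+00 -2.000e-03  2.780e-01] F [-0.4 -0.6 -2. ] w 45.3
travel cm [6.900e-01 2.865e+01 1.000e-02] angular [-0.  -0.1 43.4]
clock 5.2 tcp [474.8 139.6 229.8] rpy [ 3.141e+00 -2.000e-03  2.780e-01] F [-0.4 -0.6 -2. ] w 45.3
travel cm [-8.840e+00  3.872e+01 -1.000e-02] angular [-0.  -0.1 43.4]
```

The middle post weighs about 1.8 N, so it is hollow. It goes in the wide bay at slot (447,-231.6).

```bash
python3 go.py 447 -231.6 230 -.48
```

```text
clock 5.2 tcp [474.8 139.6 229.8] rpy [ 3.141e+00 -2.000e-03  2.780e-01] F [-0.4 -0.6 -2. ] w 45.3
travel cm [-1.285e+01  3.494e+01 -2.000e-02] angular [-0.  -0.1 43.4]
```

```bash
python3 -m creep '[{"hand":0,"travel":[-1.3,3.5,0],"angular":[0,0,4.3]},{"hand":0,"travel":[-2.6,7,0],"angular":[0,0,8.7]},{"hand":0,"travel":[-3.9,10.5,0],"angular":[0,0,13]},{"hand":0,"travel":[-5.1,14,0],"angular":[0,0,17.4]},{"hand":0,"travel":[-6.4,17.5,0],"angular":[0,0,21.7]},{"hand":0,"travel":[-7.7,21,0],"angular":[0,0,26]},{"hand":0,"travel":[-9,24.5,0],"angular":[0,0,30.4]},{"hand":0,"travel":[-10.3,28,0],"angular":[0,0,34.7]},{"hand":0,"travel":[-11.6,31.4,0],"angular":[0,0,39]},{"hand":0,"travel":[-12.4,33.7,0],"angular":[0,0,42]},{"hand":0,"travel":[-12.8,34.9,0],"angular":[0,0,43.4]},{"hand":0,"travel":[-12.8,34.9,0],"angular":[0,0,43.4]},{"hand":0,"travel":[-12.8,34.9,0],"angular":[0,0,43.4]},{"hand":0,"travel":[-12.8,34.9,0],"angular":[0,0,43.4]},{"hand":0,"travel":[-12.8,34.9,0],"angular":[0,0,43.4]}]'; python3 go.py 447 -231.6 75 -.48
```

```text
clock: 6.7
eef_pos: [447.8, -229.5, 229.9]
tool_rot: [-3.14, -0.002, -0.477]
force: [-0.8, -0.6, -0.9]
width: 45.5
clock 6.7 tcp [ 447.8 -229.5  229.9] rpy [-3.14e+00 -2.00e-03 -4.77e-01] F [-0.8 -0.6 -0.9] w 45.5
travel cm [-0.    0.25 15.49] angular [-0.1 -0.1  0.2]
```

```bash
python3 -m creep '[{"hand":0,"travel":[0,0.2,4],"angular":[0,0,0]},{"hand":0,"travel":[0,0.2,8],"angular":[0,0,0]},{"hand":0,"travel":[0,0.2,11],"angular":[0,0,0]},{"hand":0,"travel":[0,0.2,13],"angular":[0,0,0]},{"hand":0,"travel":[0,0.2,14.5],"angular":[0,0,0]},{"hand":0,"travel":[0,0.2,15.1],"angular":[0,0,0]},{"hand":0,"travel":[0,0.2,15.4],"angular":[0,0,0]},{"hand":0,"travel":[0,0.2,15.5],"angular":[0,0,0]},{"hand":0,"travel":[0,0.2,15.5],"angular":[0,0,0]},{"hand":0,"travel":[0,0.2,15.5],"angular":[0,0,0]}]'
```

```text
clock: 7.7
eef_pos: [447.7, -231.4, 75.5]
tool_rot: [-3.14, -0.003, -0.477]
force: [-0.3, 0.1, -2.2]
width: 45.7
```

Still just above the floor by about 1 mm. I'll go 1.5 mm lower, open and retreat.

```bash
python3 -m creep '[{"hand":0,"travel":[0,0,0.15],"angular":[0,0,0]},{"hand":0,"travel":[0,0,0.15],"angular":[0,0,0]},{"hand":1,"travel":[0,0,0.1],"angular":[0,0,0]},{"hand":1,"travel":[0,0,0],"angular":[0,0,0]},{"hand":1,"travel":[0,0,0],"angular":[0,0,0]},{"hand":1,"travel":[0,0,0],"angular":[0,0,0]},{"hand":1,"travel":[0,0,0],"angular":[0,0,0]},{"hand":1,"travel":[0,0,0],"angular":[0,0,0]},{"hand":1,"travel":[0,0,-4],"angular":[0,0,0]},{"hand":1,"travel":[0,0,-8],"angular":[0,0,0]},{"hand":1,"travel":[0,0,-12],"angular":[0,0,0]},{"hand":1,"travel":[0,0,-12.5],"angular":[0,0,0]},{"hand":1,"travel":[0,0,-12.5],"angular":[0,0,0]}]'; python3 go.py 641.5 106 200 .39
```

```text
clock: 9.0
eef_pos: [447.9, -231.8, 201.7]
tool_rot: [-3.14, -0.006, -0.477]
force: [0.3, 0.5, -1.0]
width: 85.3
clock 9.0 tcp [ 447.9 -231.8  201.7] rpy [-3.14  -0.006 -0.477] F [ 0.3  0.5 -1. ] w 85.3
travel cm [  1.68 -38.9    0.25] angular [  0.1  -0.4 -49.7]
```

```bash
python3 -m creep '[{"hand":1,"travel":[0.2,-4,0.2],"angular":[0,0,-5]},{"hand":1,"travel":[0.4,-8.5,0.2],"angular":[0,0,-11]},{"hand":1,"travel":[0.6,-13,0.2],"angular":[0,0,-17]},{"hand":1,"travel":[0.8,-17.5,0.2],"angular":[0,-0.2,-23]},{"hand":1,"travel":[1,-22,0.2],"angular":[0,-0.3,-29]},{"hand":1,"travel":[1.2,-26.5,0.2],"angular":[0,-0.4,-35]},{"hand":1,"travel":[1.4,-31,0.2],"angular":[0,-0.4,-41]},{"hand":1,"travel":[1.6,-35.5,0.2],"angular":[0,-0.4,-46]},{"hand":1,"travel":[1.7,-38.9,0.2],"angular":[0,-0.4,-49.7]},{"hand":1,"travel":[1.7,-38.9,0.2],"angular":[0,-0.4,-49.7]},{"hand":1,"travel":[1.7,-38.9,0.2],"angular":[0,-0.4,-49.7]},{"hand":1,"travel":[1.7,-38.9,0.2],"angular":[0,-0.4,-49.7]},{"hand":1,"travel":[1.7,-38.9,0.2],"angular":[0,-0.4,-49.7]},{"hand":1,"travel":[1.7,-38.9,0.2],"angular":[0,-0.4,-49.7]}]'; python3 go.py 641.5 106 66 .39
```

```text
clock: 10.4
eef_pos: [641.4, 104.4, 200.4]
tool_rot: [3.14, 0.001, 0.388]
force: [0.2, -0.4, -0.7]
width: 85.8
clock 10.4 tcp [641.4 104.4 200.4] rpy [3.14e+00 1.00e-03 3.88e-01] F [ 0.2 -0.4 -0.7] w 85.8
travel cm [ 0.09 -0.17 13.44] angular [ 0.1  0.1 -0.1]
```

```bash
python3 -m creep '[{"hand":1,"travel":[0.1,-0.2,4],"angular":[0,0,0]},{"hand":1,"travel":[0.1,-0.2,8],"angular":[0,0,0]},{"hand":1,"travel":[0.1,-0.2,11],"angular":[0,0,0]},{"hand":1,"travel":[0.1,-0.2,13.2],"angular":[0,0,0]},{"hand":1,"travel":[0.1,-0.2,13.2],"angular":[0,0,0]},{"hand":0,"travel":[0.1,-0.2,13.2],"angular":[0,0,0]},{"hand":0,"travel":[0.1,-0.2,13.2],"angular":[0,0,0]},{"hand":0,"travel":[0.1,-0.2,13.2],"angular":[0,0,0]},{"hand":0,"travel":[0.1,-0.2,13.2],"angular":[0,0,0]},{"hand":0,"travel":[0.1,-0.2,13.2],"angular":[0,0,0]},{"hand":0,"travel":[0.1,-0.2,13.2],"angular":[0,0,0]},{"hand":0,"travel":[0.1,-0.2,13.2],"angular":[0,0,0]},{"hand":0,"travel":[0.1,-0.2,13.2],"angular":[0,0,0]}]'
```

```text
clock: 11.7
eef_pos: [642.5, 106.4, 70.5]
tool_rot: [3.139, -0.001, 0.388]
force: [-1.6, -1.2, 6.2]
width: 45.5
```

```bash
python3 -m creep '[{"hand":0,"travel":[0,0,-2],"angular":[0,0,0]},{"hand":0,"travel":[0,0,-6],"angular":[0,0,0]},{"hand":0,"travel":[0,0,-10],"angular":[0,0,0]},{"hand":0,"travel":[0,0,-14],"angular":[0,0,0]},{"hand":0,"travel":[0,0,-16.2],"angular":[0,0,0]},{"hand":0,"travel":[0,0,-16.2],"angular":[0,0,0]},{"hand":0,"travel":[0,0,-16.2],"angular":[0,0,0]},{"hand":0,"travel":[0,0,-16.2],"angular":[0,0,0]},{"hand":0,"travel":[0,0,-16.2],"angular":[0,0,0]},{"hand":0,"travel":[0,0,-16.2],"angular":[0,0,0]}]'; python3 - <<'E'
from h import *
for i in range(5):
    s=ctrl.read_state(); print(np.round(s['force'],2),np.round(s['torque'],2)); snap('wrist')
E
python3 go.py 608.5 -159.6 230 -.48; python3 go.py 544.6 -282.4 230 -.48
```

```text
clock: 12.7
eef_pos: [641.5, 106.6, 230.9]
tool_rot: [3.14, 0.001, 0.388]
force: [-0.5, 0.1, -6.0]
width: 45.7
[-0.49  0.07 -6.01] [-0.01  0.01  0.02]
[-0.95  0.48 -6.44] [-0.    0.05 -0.02]
[-0.73  0.08 -5.82] [ 0.07 -0.01 -0.08]
[ 0.12  0.39 -6.49] [-0.01  0.04  0.01]
[ 0.16  0.12 -6.07] [ 0.03  0.02 -0.06]
clock 12.95 tcp [642.1 106.7 232.2] rpy [ 3.139e+00 -1.000e-03  3.880e-01] F [-0.1  0.  -6.3] w 45.6
travel cm [-13.19  23.38   0.27] angular [ 0.1 -0.1 49.7]
clock 12.95 tcp [642.1 106.7 232.2] rpy [ 3.139e+00 -1.000e-03  3.880e-01] F [-0.1  0.  -6.3] w 45.6
travel cm [-23.75  32.33   0.28] angular [ 0.1 -0.1 49.7]
```

This post weighs about 6 N, so it is solid. It goes in the narrow bay at (608.5,-159.6).

```bash
python3 -m creep '[{"hand":0,"travel":[-1.3,2.3,0],"angular":[0,0,5]},{"hand":0,"travel":[-2.9,5.2,0],"angular":[0,0,11]},{"hand":0,"travel":[-4.5,8,0],"angular":[0,0,17]},{"hand":0,"travel":[-6.1,10.8,0],"angular":[0,0,23]},{"hand":0,"travel":[-7.7,13.6,0],"angular":[0,0,29]},{"hand":0,"travel":[-9.3,16.5,0],"angular":[0,0,35]},{"hand":0,"travel":[-10.9,19.3,0],"angular":[0,0,41]},{"hand":0,"travel":[-12.2,21.6,0],"angular":[0,0,46]},{"hand":0,"travel":[-13,23,0],"angular":[0,0,49]},{"hand":0,"travel":[-13.2,23.4,0],"angular":[0,0,49.7]},{"hand":0,"travel":[-13.2,23.4,0],"angular":[0,0,49.7]},{"hand":0,"travel":[-13.2,23.4,0],"angular":[0,0,49.7]},{"hand":0,"travel":[-13.2,23.4,0],"angular":[0,0,49.7]}]'; python3 go.py 608.5 -159.6 77 -.48
```

```text
clock: 14.25
eef_pos: [609.0, -157.4, 232.7]
tool_rot: [-3.141, -0.002, -0.476]
force: [-0.9, -0.9, -5.8]
width: 45.6
clock 14.25 tcp [ 609.  -157.4  232.7] rpy [-3.141e+00 -2.000e-03 -4.760e-01] F [-0.9 -0.9 -5.8] w 45.6
travel cm [ 0.03  0.23 15.57] angular [-0.  -0.1  0.2]
```

```bash
python3 -m creep '[{"hand":0,"travel":[0,0.2,4],"angular":[0,0,0]},{"hand":0,"travel":[0,0.2,8],"angular":[0,0,0]},{"hand":0,"travel":[0,0.2,11],"angular":[0,0,0]},{"hand":0,"travel":[0,0.2,13],"angular":[0,0,0]},{"hand":0,"travel":[0,0.2,14.5],"angular":[0,0,0]},{"hand":0,"travel":[0,0.2,15.1],"angular":[0,0,0]},{"hand":0,"travel":[0,0.2,15.5],"angular":[0,0,0]},{"hand":0,"travel":[0,0.2,15.6],"angular":[0,0,0]},{"hand":0,"travel":[0,0.2,15.6],"angular":[0,0,0]},{"hand":0,"travel":[0,0.2,15.6],"angular":[0,0,0]}]'
```

```text
clock: 15.25
eef_pos: [609.1, -159.4, 77.7]
tool_rot: [-3.141, -0.004, -0.476]
force: [-0.3, -0.1, -5.6]
width: 45.7
```

```bash
python3 -m creep '[{"hand":0,"travel":[0,0,0.2],"angular":[0,0,0]},{"hand":0,"travel":[0,0,0.2],"angular":[0,0,0]},{"hand":1,"travel":[0,0,0.1],"angular":[0,0,0]},{"hand":1,"travel":[0,0,0],"angular":[0,0,0]},{"hand":1,"travel":[0,0,0],"angular":[0,0,0]},{"hand":1,"travel":[0,0,0],"angular":[0,0,0]},{"hand":1,"travel":[0,0,0],"angular":[0,0,0]},{"hand":1,"travel":[0,0,0],"angular":[0,0,0]},{"hand":1,"travel":[0,0,-4],"angular":[0,0,0]},{"hand":1,"travel":[0,0,-8],"angular":[0,0,0]},{"hand":1,"travel":[0,0,-12],"angular":[0,0,0]},{"hand":1,"travel":[0,0,-12.3],"angular":[0,0,0]},{"hand":1,"travel":[0,0,-12.3],"angular":[0,0,0]}]'; python3 go.py 475.4 320.2 200 -.65
```

```text
clock: 16.55
eef_pos: [609.3, -159.5, 202.0]
tool_rot: [-3.14, -0.006, -0.476]
force: [0.1, -0.6, -0.5]
width: 85.7
clock 16.55 tcp [ 609.3 -159.5  202. ] rpy [-3.14  -0.006 -0.476] F [ 0.1 -0.6 -0.5] w 85.7
travel cm [-33.88 -36.51   0.04] angular [-0.1 -0.4 10. ]
```

```bash
python3 -m creep '[{"hand":1,"travel":[-3,-3.3,0],"angular":[0,0,1]},{"hand":1,"travel":[-6,-6.5,0],"angular":[0,0,2]},{"hand":1,"travel":[-9,-9.7,0],"angular":[0,0,3]},{"hand":1,"travel":[-12,-13,0],"angular":[0,0,4]},{"hand":1,"travel":[-15,-16.2,0],"angular":[0,0,5]},{"hand":1,"travel":[-18,-19.4,0],"angular":[0,0,6]},{"hand":1,"travel":[-21,-22.6,0],"angular":[0,0,7]},{"hand":1,"travel":[-24,-25.9,0],"angular":[0,-0.2,8]},{"hand":1,"travel":[-27,-29.1,0],"angular":[0,-0.3,9]},{"hand":1,"travel":[-30,-32.3,0],"angular":[0,-0.4,9.5]},{"hand":1,"travel":[-33,-35.5,0],"angular":[0,-0.4,10]},{"hand":1,"travel":[-33.9,-36.5,0],"angular":[0,-0.4,10]},{"hand":1,"travel":[-33.9,-36.5,0],"angular":[0,-0.4,10]},{"hand":1,"travel":[-33.9,-36.5,0],"angular":[0,-0.4,10]},{"hand":1,"travel":[-33.9,-36.5,0],"angular":[0,-0.4,10]},{"hand":1,"travel":[-33.9,-36.5,0],"angular":[0,-0.4,10]}]'; python3 go.py 475.4 320.2 68 -.65
```

```text
clock: 18.15
eef_pos: [476.1, 318.0, 200.3]
tool_rot: [-3.141, 0.0, -0.654]
force: [-0.7, -0.1, 0.3]
width: 85.5
clock 18.15 tcp [476.1 318.  200.3] rpy [-3.141  0.    -0.654] F [-0.7 -0.1  0.3] w 85.5
travel cm [-0.18 -0.12 13.23] angular [-0.1  0.  -0.2]
```

```bash
python3 -m creep '[{"hand":1,"travel":[-0.2,-0.1,4],"angular":[0,0,0]},{"hand":1,"travel":[-0.2,-0.1,8],"angular":[0,0,0]},{"hand":1,"travel":[-0.2,-0.1,11],"angular":[0,0,0]},{"hand":1,"travel":[-0.2,-0.1,13.2],"angular":[0,0,0]},{"hand":1,"travel":[-0.2,-0.1,13.2],"angular":[0,0,0]},{"hand":0,"travel":[-0.2,-0.1,13.2],"angular":[0,0,0]},{"hand":0,"travel":[-0.2,-0.1,13.2],"angular":[0,0,0]},{"hand":0,"travel":[-0.2,-0.1,13.2],"angular":[0,0,0]},{"hand":0,"travel":[-0.2,-0.1,13.2],"angular":[0,0,0]},{"hand":0,"travel":[-0.2,-0.1,13.2],"angular":[0,0,0]},{"hand":0,"travel":[-0.2,-0.1,13.2],"angular":[0,0,0]},{"hand":0,"travel":[-0.2,-0.1,13.2],"angular":[0,0,0]},{"hand":0,"travel":[-0.2,-0.1,13.2],"angular":[0,0,0]}]'
```

```text
clock: 19.45
eef_pos: [476.1, 320.8, 70.1]
tool_rot: [-3.138, -0.001, -0.654]
force: [-0.7, -0.8, 6.2]
width: 45.5
```

```bash
python3 -m creep '[{"hand":0,"travel":[0,0,-2],"angular":[0,0,0]},{"hand":0,"travel":[0,0,-6],"angular":[0,0,0]},{"hand":0,"travel":[0,0,-10],"angular":[0,0,0]},{"hand":0,"travel":[0,0,-14],"angular":[0,0,0]},{"hand":0,"travel":[0,0,-18],"angular":[0,0,0]},{"hand":0,"travel":[0,0,-18.2],"angular":[0,0,0]},{"hand":0,"travel":[0,0,-18.2],"angular":[0,0,0]},{"hand":0,"travel":[0,0,-18.2],"angular":[0,0,0]},{"hand":0,"travel":[0,0,-18.2],"angular":[0,0,0]},{"hand":0,"travel":[0,0,-18.2],"angular":[0,0,0]}]'; python3 - <<'E'
from h import *
for i in range(5):
    s=ctrl.read_state(); print(np.round(s['force'],2),np.round(s['torque'],2)); snap('wrist')
E
python3 go.py 510.9 -108.8 250 -.48; python3 go.py 544.6 -282.4 250 -.48
```

```text
clock: 20.45
eef_pos: [474.8, 319.8, 250.4]
tool_rot: [-3.141, 0.0, -0.653]
force: [0.3, 0.4, -5.8]
width: 45.5
[ 0.34  0.42 -5.8 ] [ 0.    0.01 -0.02]
[-0.23 -0.12 -4.67] [ 0.06 -0.01  0.04]
[-0.26  0.65 -5.04] [-0.01 -0.01 -0.02]
[ 0.16  0.38 -5.29] [-0.02 -0.09  0.01]
[ 0.37  0.18 -5.25] [-0.    0.02  0.  ]
clock 20.7 tcp [475.4 320.3 251.7] rpy [-3.138e+00 -1.000e-03 -6.540e-01] F [ 0.3 -0.2 -6.3] w 45.2
travel cm [28.91 31.91  0.08] angular [-0.2 -0.  -9.9]
clock 20.7 tcp [475.4 320.3 251.7] rpy [-3.138e+00 -1.000e-03 -6.540e-01] F [ 0.3 -0.2 -6.3] w 45.2
travel cm [42.14 43.65  0.05] angular [-0.2 -0.  -9.9]
```

This post weighs about 5.4 N, so it is solid too. It goes in the second narrow slot.

```bash
python3 -m creep '[{"hand":0,"travel":[2,2.2,0],"angular":[0,0,-1]},{"hand":0,"travel":[4.8,5.3,0],"angular":[0,0,-2]},{"hand":0,"travel":[7.7,8.5,0],"angular":[0,0,-3]},{"hand":0,"travel":[10.6,11.7,0],"angular":[0,0,-4]},{"hand":0,"travel":[13.5,14.9,0],"angular":[0,0,-5]},{"hand":0,"travel":[16.4,18.1,0],"angular":[0,0,-6]},{"hand":0,"travel":[19.3,21.3,0],"angular":[0,0,-7]},{"hand":0,"travel":[22.2,24.5,0],"angular":[0,0,-8]},{"hand":0,"travel":[25.1,27.7,0],"angular":[0,0,-9]},{"hand":0,"travel":[27.5,30.4,0],"angular":[0,0,-9.9]},{"hand":0,"travel":[28.9,31.9,0],"angular":[0,0,-9.9]},{"hand":0,"travel":[28.9,31.9,0],"angular":[0,0,-9.9]},{"hand":0,"travel":[28.9,31.9,0],"angular":[0,0,-9.9]},{"hand":0,"travel":[28.9,31.9,0],"angular":[0,0,-9.9]},{"hand":0,"travel":[28.9,31.9,0],"angular":[0,0,-9.9]}]'; python3 go.py 510.9 -108.8 77 -.48
```

```text
clock: 22.2
eef_pos: [511.1, -107.3, 250.9]
tool_rot: [-3.138, -0.001, -0.479]
force: [-0.7, 0.4, -5.6]
width: 45.5
clock 22.2 tcp [ 511.1 -107.3  250.9] rpy [-3.138e+00 -1.000e-03 -4.790e-01] F [-0.7  0.4 -5.6] w 45.5
travel cm [ 0.04  0.21 17.39] angular [-0.2 -0.1  0.1]
```

```bash
python3 -m creep '[{"hand":0,"travel":[0,0.2,4],"angular":[0,0,0]},{"hand":0,"travel":[0,0.2,8],"angular":[0,0,0]},{"hand":0,"travel":[0,0.2,12],"angular":[0,0,0]},{"hand":0,"travel":[0,0.2,15],"angular":[0,0,0]},{"hand":0,"travel":[0,0.2,16.5],"angular":[0,0,0]},{"hand":0,"travel":[0,0.2,17],"angular":[0,0,0]},{"hand":0,"travel":[0,0.2,17.3],"angular":[0,0,0]},{"hand":0,"travel":[0,0.2,17.4],"angular":[0,0,0]},{"hand":0,"travel":[0,0.2,17.4],"angular":[0,0,0]},{"hand":0,"travel":[0,0.2,17.4],"angular":[0,0,0]}]'
```

```text
clock: 23.2
eef_pos: [511.2, -108.7, 77.8]
tool_rot: [-3.137, -0.003, -0.479]
force: [0.7, -0.8, -5.5]
width: 45.7
```

```bash
python3 -m creep '[{"hand":0,"travel":[0,0,0.2],"angular":[0,0,0]},{"hand":0,"travel":[0,0,0.2],"angular":[0,0,0]},{"hand":1,"travel":[0,0,0.1],"angular":[0,0,0]},{"hand":1,"travel":[0,0,0],"angular":[0,0,0]},{"hand":1,"travel":[0,0,0],"angular":[0,0,0]},{"hand":1,"travel":[0,0,0],"angular":[0,0,0]},{"hand":1,"travel":[0,0,0],"angular":[0,0,0]},{"hand":1,"travel":[0,0,0],"angular":[0,0,0]},{"hand":1,"travel":[0,0,-4],"angular":[0,0,0]},{"hand":1,"travel":[0,0,-8],"angular":[0,0,0]},{"hand":1,"travel":[0,0,-12],"angular":[0,0,0]},{"hand":1,"travel":[0,-5,-16],"angular":[0,0,0]},{"hand":1,"travel":[0,-10,-16],"angular":[0,0,0]},{"hand":1,"travel":[0,-15,-16],"angular":[0,0,0]},{"hand":1,"travel":[0,-20,-16],"angular":[0,0,0]},{"hand":1,"travel":[0,-20,-16],"angular":[0,0,0]},{"hand":1,"travel":[0,-20,-16],"angular":[0,0,0]}]'; python3 - <<'E'
from h import *
for c in('top','scene'):
    snap(c,c+'2.png')
    for d in ctrl.spot_point(c,'prop_a_mid'):
        v=np.array(d['at'])-[521.4,-207.8,0]; print(c,np.round(R.from_euler('z',-2.66).apply(v)),round(d['confidence'],2))
E
```

```text
clock: 24.9
eef_pos: [602.8, 71.5, 238.1]
tool_rot: [-3.137, -0.002, -0.474]
force: [-0.5, -1.0, -0.1]
width: 85.4
top [ 412. -473.   54.] 0.86
top [ 310. -543.   56.] 0.71
scene [ 55. -85.  60.] 0.96
scene [ 310. -536.   55.] 0.84
scene [ 410. -474.   55.] 0.8
```

View pics/top2.png

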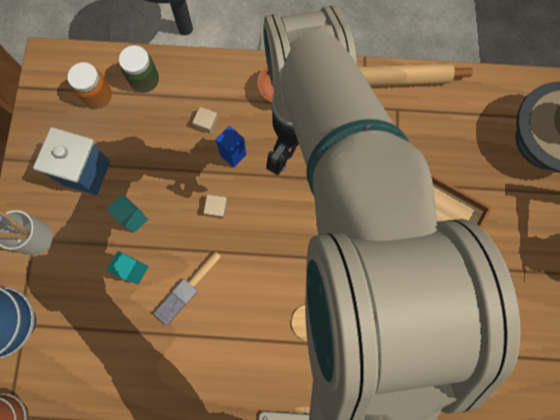

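View pics/scene2.png

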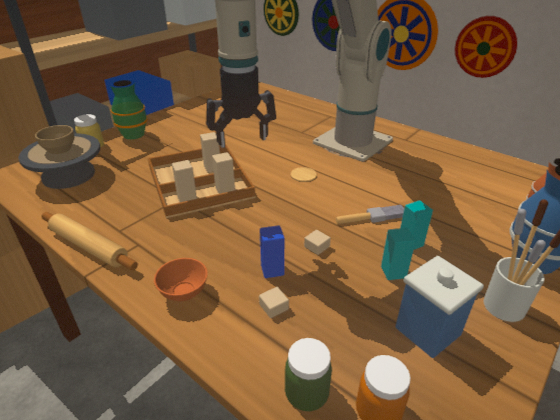

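The scene view shows three buff posts upright in the crate. The two at (184,180) and (222,172) are in the near, narrow bay, and the one at (208,152) is in the wide bay. The gripper is clear and empty. In the top view the arm hides most of the crate. Handing in.

```bash
python3 -c "
from cell import ctrl
print(ctrl.finish_job())"
```

```text
the job is handed in; nothing more can be done
None
```

I lifted all three buff props, sorted them by weight, and stood them in the crate; the job is handed in at about 25 s of the 72 s allowed.

| Prop (where it started) | Weight felt | Placed in |
|---|---|---|
| Middle, (475, 140) mm | about 1.8 N, hollow | wide bay, crate x ≈ +55 mm |
| Far, (642, 106) mm | about 6.2 N, solid | narrow bay, crate x ≈ -55 mm |
| Left, (475, 320) mm | about 5.4 N, solid | narrow bay, crate x ≈ +55 mm |

The turquoise and blue look-alikes and the short blocks were left alone.

**Last checks:**
- **Scene picture:** all three props stand upright, two in the narrow bay and one in the wide bay, and the gripper is clear of them.
- **Point detector:** it confirmed only one placed prop, at (55, -85, 60) mm in the crate frame. It missed the other two, and its other hits were the turquoise look-alikes.
- **Top picture:** the arm hid most of the crate, so it could not serve as a second check.

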